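# Set printing blocks to dry under the swivel blower

## Robot

A 6-joint arm with a two-finger parallel gripper is mounted at the origin on the work surface. World frame = base frame: x ahead of the robot, y to its left, z up, the work surface at z = 0. Lengths are in mm, angles in rad, forces in N, time in s.
With the tool pointing down it reaches from about 325 to 850 mm from the base axis. Payload 4.4 kg.
Tool frame: the origin (TCP) lies between the finger pads; the fingertips stand 17 mm ahead of it and the grasp point (between the pads) lies 2 mm behind it; x points along the fingers, z is the direction in which the jaws open and shut, and the axes are right-handed (so a half turn about x gives the same grasp; the last joint's range is limited). The gripper opens to 94 mm and grips with 3 to 60 N. Pads are 16 mm wide; open, the fingers measure 119 mm over their backs; the gripper's body (75 mm by 177 mm) begins 78 mm behind the grasp point.
Start: joints at [1.016, 0.207, 1.542, -0, 1.393, -0.15], TCP at [225.936, 528.753, 222.447] pointing down, gripper open.
Joint ranges: [-2.73, 2.73], [-0.86, 2.22], [0.23, 2.46], [-1.11, 4.25], [0.08, 2.63], [-2.82, 2.82]. Speed limits (rad/s): [2.79, 2.79, 3.14, 3.14, 3.14, 3.14].

## Interface

Orientations are given as [roll, pitch, yaw] about the fixed x, y, z axes, in that order (R = Rz(yaw) Ry(pitch) Rx(roll)).
In Python, from plant import bot, inverse_kinematics, read_camera, camera_info, job, nets gives the robot as it stands. Calls block until the motion is done:
- bot.move_to(position, orientation): joint-space move of the TCP to a pose.
- bot.line_to(position, attitude=None, vel=150): straight line of the TCP; attitude=None keeps the orientation; vel is the mean speed in mm/s.
- bot.move_j(angles): joint-space move.
- bot.ungrasp() and bot.close(force=None): open the fingers fully, or close them until they stop; force is the grip in N (None keeps the last).
- bot.wait(seconds).
- inverse_kinematics(position, orientation): joint angles nearest the present ones, or None.
- bot.observe(): the state.
- read_camera(name): name is "scene" or "top" or "wrist"; returns the picture (420x560x3 uint8, red, green, blue); there is no depth.
- camera_info(name): a dict with "mtx" (3x3 intrinsics, pixels), "world_from_camera" (4x4, takes a point from camera to world coordinates); the wrist camera has in their place "hand_eye" (4x4, takes a point from camera to tool coordinates, whose origin is the TCP and whose axes are the tool frame's). Camera axes: x right, y up, looking along -z (the intrinsics and any distortion apply to the point x, -y, -z); pixel columns grow to the right and rows downward; lengths in mm; the calibration is good to about 2 mm. A picture is of the moment at which its call begins: read the wrist's pose just before it. camera_info takes no time and is no camera call.
A pose or a line that the arm cannot do raises bot.PlanningError and nothing moves.
- job.job_done(): hands the job in, once; it reports no verdict.
Trained networks look in the newest picture that a camera, given by its name, has taken for a name from the list of things; names that differ only in an ending like _2 or _b are one class to them, and where a whole thing is asked for, a point or a joint stands for the part that bears it (a point fixed in the world has none). Each returns a list of dicts, best first, with "confidence" (0 to 1); they miss things now and then, are a little off and sometimes report something else, mostly with a low value. They report only what shows in the picture. A call takes as long as a camera call. They do not tell look-alikes from the thing itself.
- nets.look_for(camera, target): "uv" ([column, row] in pixels, amid what is visible of it).
The state is a dict: "t": time; "qpos": joint angles; "qd": joint speeds; "joint_efforts": joint torques, N m; "ee_pos": TCP position; "eef_rot": TCP orientation; "force": force on the tool from outside, world axes, zero at the start; "ft_torque": the same for the moment, N m; "opening": opening from 0.0 (shut) to 1.0 (fully open).
Only numpy, scipy, OpenCV 4.12 (cv2) and the standard library are available. Lean on these libraries where they do the work, as an engineer would, in place of code of your own. Each camera call takes 0.05 s, during which the arm holds its last target. There are 200 camera calls.

## Task

Loosen the blower's clamp knob, swing the blower by its handle until its pointer stands on the long 0 mark of the dial, and tighten the knob fully again. Lay every printing block flat in a tray nest of its own, up to both stops so that it holds the nest's plunger down. When the blower is clamped on the mark and all the blocks are in, press the start button fully and let it go; leave the blocks seated and the other things on the table alone.

Things in the scene. Friction and masses are not known exactly. Their poses are not given: they have to be found in the camera images.
- station: drying station fixed to the table: grey base plate 220 (x) x 430 (y) x 18 mm, origin at the centre of its underside, x away from the robot, y to the robot's left at yaw 0 (yaw varies by 9 degrees). From its -y end to its +y end: switch box with start button, tray with four nests (2 x 2), column with dial, blower head and clamp knob.
- blower (a joint): angle (rad) of the white blower head about its upright axis, anticlockwise from above; 0 = pointer on the dial's 0 mark, nozzle blowing along station -y over the tray. Travel -0.5 to 1.4, parked at 0.6 to 1.15. Drum 84 mm across, 72 to 122 mm above the table; nozzle reaches 79 mm from the axis. Braked while the knob is tight; once loose it turns with 0.06 N m and stays where left.
- blower_handle (a point): grip point on the blower's handle, an upright round black post 14 mm in diameter, 85 mm from the blower axis on the side opposite the nozzle, from 105 to 165 mm above the table; the point is on the post's centre line 145 mm up. Its own y axis points outward from the blower axis.
- dial_mark (a point): the long 0 mark on the rim of the fixed aluminium dial below the blower, 58 mm from the blower axis on its station +x side, 65 mm above the table; short marks every 15 degrees. The pointer is a small black blade under the head, its tip 55 mm from the axis.
- clamp_knob (a joint): angle (rad) of the clamp knob: 0 = tight (end stop), grows anticlockwise from above as it loosens, end stop at 1.2. The blower is free from about 0.6. It stays where it is left, about 0.2 N m.
- clamp_knob_grip (a point): on the knob's axis (also the blower axis) at the height to grip it, 161 mm above the table. The black knob is an upright flat bar 46 mm long, 12 mm thick, 24 mm high (148 to 172 mm above the table); its long direction is this point's x axis, so pinch it along y.
- start_button (a joint): travel (m) of the start button, 0 = up, pressed fully at 0.006; a spring of 5 N returns it
- start_button_top (a point): centre of the top face of the round white start button, 30 mm across, on the switch box at the -y end of the station; press straight down
- nest_1 (a point): middle of a block seated in nest 1 (near, by the blower), 30 mm above the table; tray floor 18 mm above the table. Axes as the station. The block has its 50 mm width along x, its 80 mm length along y, and touches two fixed stops, 6 mm high, 5 mm thick: on its +x long side and its -y short end; the other sides are open. The next nest is 100 mm away.
- nest_2 (a point): middle of a block seated in nest 2 (far, by the blower), 30 mm above the table; tray floor 18 mm above the table. Axes as the station. The block has its 50 mm width along x, its 80 mm length along y, and touches two fixed stops, 6 mm high, 5 mm thick: on its +x long side and its -y short end; the other sides are open. The next nest is 100 mm away.
- nest_3 (a point): middle of a block seated in nest 3 (near, by the switch box), 30 mm above the table; tray floor 18 mm above the table. Axes as the station. The block has its 50 mm width along x, its 80 mm length along y, and touches two fixed stops, 6 mm high, 5 mm thick: on its +x long side and its -y short end; the other sides are open. The next nest is 100 mm away.
- nest_4 (a point): middle of a block seated in nest 4 (far, by the switch box), 30 mm above the table; tray floor 18 mm above the table. Axes as the station. The block has its 50 mm width along x, its 80 mm length along y, and touches two fixed stops, 6 mm high, 5 mm thick: on its +x long side and its -y short end; the other sides are open. The next nest is 100 mm away.
- pin_1 (a joint): travel (m) of the spring plunger of nest 1: 0 = up, standing 5 mm above the tray floor, 0.005 = flush. 8 mm in diameter, its centre 8 mm from both stops, so only a block lying flat in the corner covers it; needs about 0.35 N, less than a block's weight.
- pin_2 (a joint): travel (m) of the spring plunger of nest 2: 0 = up, standing 5 mm above the tray floor, 0.005 = flush. 8 mm in diameter, its centre 8 mm from both stops, so only a block lying flat in the corner covers it; needs about 0.35 N, less than a block's weight.
- pin_3 (a joint): travel (m) of the spring plunger of nest 3: 0 = up, standing 5 mm above the tray floor, 0.005 = flush. 8 mm in diameter, its centre 8 mm from both stops, so only a block lying flat in the corner covers it; needs about 0.35 N, less than a block's weight.
- pin_4 (a joint): travel (m) of the spring plunger of nest 4: 0 = up, standing 5 mm above the tray floor, 0.005 = flush. 8 mm in diameter, its centre 8 mm from both stops, so only a block lying flat in the corner covers it; needs about 0.35 N, less than a block's weight.
- block_1: wooden printing block, 50 mm (x) x 80 mm (y) x 24 mm (z), 0.1 to 0.17 kg, origin at its middle, tan linoleum face on its +z side. All alike; two to four of them are there, the rest are absent. Lies flat on the table to the robot's left.
- block_2: wooden printing block, 50 mm (x) x 80 mm (y) x 24 mm (z), 0.1 to 0.17 kg, origin at its middle, tan linoleum face on its +z side. All alike; two to four of them are there, the rest are absent. Lies flat on the table to the robot's left.
- block_3: wooden printing block, 50 mm (x) x 80 mm (y) x 24 mm (z), 0.1 to 0.17 kg, origin at its middle, tan linoleum face on its +z side. All alike; two to four of them are there, the rest are absent. Lies flat on the table to the robot's left.
- block_4: wooden printing block, 50 mm (x) x 80 mm (y) x 24 mm (z), 0.1 to 0.17 kg, origin at its middle, tan linoleum face on its +z side. All alike; two to four of them are there, the rest are absent. Lies flat on the table to the robot's left.
- tape_roll: bystander: roll of tape lying flat, 80 mm across, 22 mm high; origin under its centre
- paint_tube: bystander: paint tube lying down, about 130 mm long, 22 mm high; origin under its centre
- ink_bottle: bystander: small upright bottle, 36 mm across, 75 mm high; origin under its centre
Not all that is in view belongs to the job. What is shaped like the block_3 but purple or red is not meant.

How it is judged:
By the outcome, as a careful person would: the job done as asked, in the order asked, and still so for the second after the job is handed in, with the robot touching nothing.
Of block_1, block_2, block_3, block_4 only 2 to 4 are there at a start; the rules pass over those that are not, and their reading is None.
At some moment in a run one of block_1, block_2, block_3, block_4 may be knocked a few centimetres aside while the robot is not near it.
Once in a run the grip may slacken for a moment while it holds something.
It also fails if it takes over 210 s, if anything falls off the work surface, if the arm or the gripper's body presses on something with over 40 N, if the wrist force passes 120 N, or if a joint passes its speed limit or range.

## Working session

There is one attempt and no reset: what is moved stays moved. The work goes in short steps, each a Python script; the robot and the scene stay as the last script left them, time stands still between calls to the robot, and variables do not carry over. Pictures are saved under pics/ and viewed, about 12 in all and at most 16, crops included, and the job is handed in when it is done.

```bash
ls; mkdir -p pics; python3 - <<'E'
from plant import *
import cv2,numpy as np
for n in("scene","top","wrist"):
    im=read_camera(n); cv2.imwrite(f"pics/a_{n}.png",im[:,:,::-1]); ci=camera_info(n); print(n,{k:np.round(v,3).tolist() if not isinstance(v,str) else v for k,v in ci.items()})
s=bot.observe();print(s)
E
```

```text
pics
scene {'mtx': [[508.757, 0.0, 283.88], [0.0, 508.757, 204.232], [0.0, 0.0, 1.0]], 'world_from_camera': [[0.553, -0.484, 0.678, 1583.703], [0.833, 0.319, -0.452, -638.061], [0.003, 0.815, 0.58, 1024.534], [0.0, 0.0, 0.0, 1.0]]}
top {'mtx': [[407.185, 0.0, 278.583], [0.0, 407.185, 207.113], [0.0, 0.0, 1.0]], 'world_from_camera': [[-0.005, 0.997, -0.074, 406.374], [-1.0, -0.006, -0.013, 66.306], [-0.013, 0.074, 0.997, 1586.606], [0.0, 0.0, 0.0, 1.0]]}
wrist {'mtx': [[362.312, 0.0, 281.593], [0.0, 362.312, 207.922], [0.0, 0.0, 1.0]], 'hand_eye': [[-0.0, 0.28, -0.96, -162.648], [-0.001, 0.96, 0.28, 81.562], [1.0, 0.001, -0.0, -0.361], [0.0, 0.0, 0.0, 1.0]]}
{'t': 0.15, 'qpos': array([ 1.01647767e+00,  2.07271584e-01,  1.54261057e+00, -4.96448452e-05,
        1.39349324e+00, -1.50512683e-01]), 'qd': array([-0.00199748, -0.00194653, -0.00457389, -0.0007271 ,  0.00159584,
        0.00217031]), 'joint_efforts': array([ 1.52079341e-03, -3.71312177e+01, -2.81812888e+01,  6.98499405e-02,
        3.26622440e-02, -7.58096621e-05]), 'ee_pos': array([225.6451533 , 528.22943179, 221.53786638]), 'eef_rot': array([ 3.01847536,  1.56901292, -2.09771079]), 'force': array([-0.37990638, -0.44029685,  0.6830059 ]), 'ft_torque': array([-0.02242123, -0.00150434, -0.02397561]), 'opening': 0.998872990351731}
```

View pics/a_top.png

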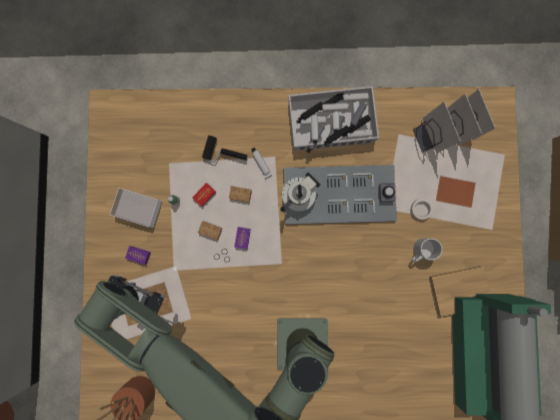

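View pics/a_scene.png

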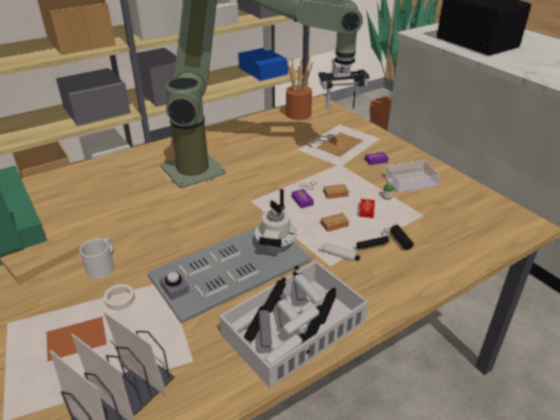

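```bash
cat > h.py <<'E'
from plant import bot, inverse_kinematics, read_camera, camera_info, job, nets
import numpy as np, cv2
from scipy.spatial.transform import Rotation as Ro
def down(phi): return [0,np.pi/2,phi]       # jaws open along phi (world)
def cam(name, s=None):
    ci=camera_info(name); K=np.array(ci["mtx"])
    if name!="wrist": T=np.array(ci["world_from_camera"])
    else:
        s=s or bot.observe(); W=np.eye(4)
        W[:3,:3]=Ro.from_euler("xyz",s["eef_rot"]).as_matrix(); W[:3,3]=s["ee_pos"]
        T=W@np.array(ci["hand_eye"])
    return K,T
def ray(c,uv,z):
    K,T=c; uv=np.atleast_2d(uv).astype(float)
    d=np.c_[(uv[:,0]-K[0,2])/K[0,0],-(uv[:,1]-K[1,2])/K[1,1],-np.ones(len(uv))]@T[:3,:3].T
    o=T[:3,3]; return o+d*((z-o[2])/d[:,2])[:,None]
def proj(c,P):
    K,T=c; p=(np.atleast_2d(P)-T[:3,3])@T[:3,:3]
    return np.c_[K[0,0]*p[:,0]/-p[:,2]+K[0,2],K[1,1]*-p[:,1]/-p[:,2]+K[1,2]]
def snap(name,fn,crop=None,scale=1):
    c=cam(name); im=read_camera(name); np.save(f"pics/{fn}.npy",im); np.savez(f"pics/{fn}.npz",K=c[0],T=c[1])
    o=im[:,:,::-1]
    if crop: x0,y0,x1,y1=crop; o=o[y0:y1,x0:x1]
    cv2.imwrite(f"pics/{fn}.png",cv2.resize(o,None,fx=scale,fy=scale,interpolation=cv2.INTER_CUBIC))
    return im,c
def load(fn):
    d=np.load(f"pics/{fn}.npz"); return np.load(f"pics/{fn}.npy"),(d["K"],d["T"])
E
python3 - <<'E'
from h import *
c=cam("top")
for n,uv,z in [("b1",(240,194),24),("b2",(210,231),24),("corners st",(285,167),18),("",(285,223),18),("",(395,167),18),("",(396,222),18),("knob",(298,192),170),("but",(388,191),60),("brown",(150,303),10)]:
    print(n,ray(c,uv,z).round(0))
for x in("block_1","clamp_knob","blower_handle","start_button"):
    print(x,[(np.round(d["uv"]),round(d["confidence"],2)) for d in nets.look_for("top",x)])
bot.move_to([420,300,300],down(-np.pi/2)); 
im,c=snap("wrist","w1"); print(bot.observe()["ee_pos"], [(np.round(d["uv"]),round(d["confidence"],2)) for d in nets.look_for("wrist","block_1")])
bot.move_to([480,-80,330],down(-np.pi/2)); 
im,c=snap("wrist","w2"); print(bot.observe()["ee_pos"], bot.observe()["t"])
im,c=snap("top","t2",(60,80,340,360),2.5)
E
```

```text
b1 [[574. 235.  24.]]
b2 [[432. 350.  24.]]
corners st [[679.  60.  18.]]
 [[461.  62.  18.]]
 [[ 676. -366.   18.]]
 [[ 463. -364.   18.]]
knob [[564.  16. 170.]]
but [[ 578. -326.   60.]]
brown [[157. 581.  10.]]
block_1 [(array([206., 196.]), 0.73), (array([208., 229.]), 0.68), (array([243., 237.]), 0.63), (array([240., 195.]), 0.6), (array([138., 254.]), 0.58)]
clamp_knob [(array([299., 192.]), 0.38)]
blower_handle [(array([307., 186.]), 0.58)]
start_button [(array([390., 191.]), 0.63)]
[419.72334632 300.29744984 299.819059  ] [(array([338.,  36.]), 0.98), (array([235., 160.]), 0.84), (array([214.,  40.]), 0.84), (array([ 31., 227.]), 0.59), (array([338., 181.]), 0.56), (array([517.,  73.]), 0.28)]
[480.108288   -78.95903826 329.89441173] 3.8167
```

View pics/w1.png

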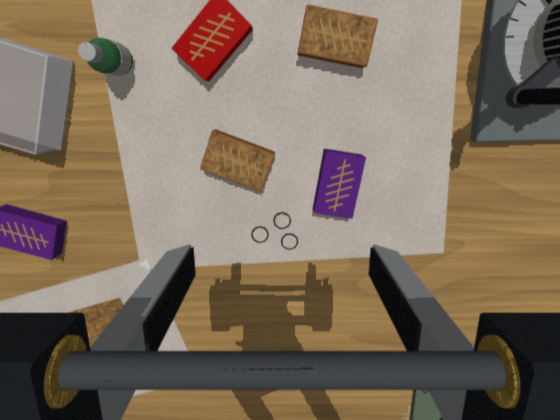

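View pics/w2.png

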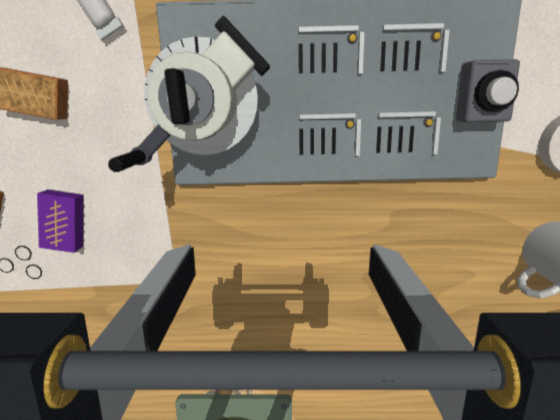

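View pics/t2.png

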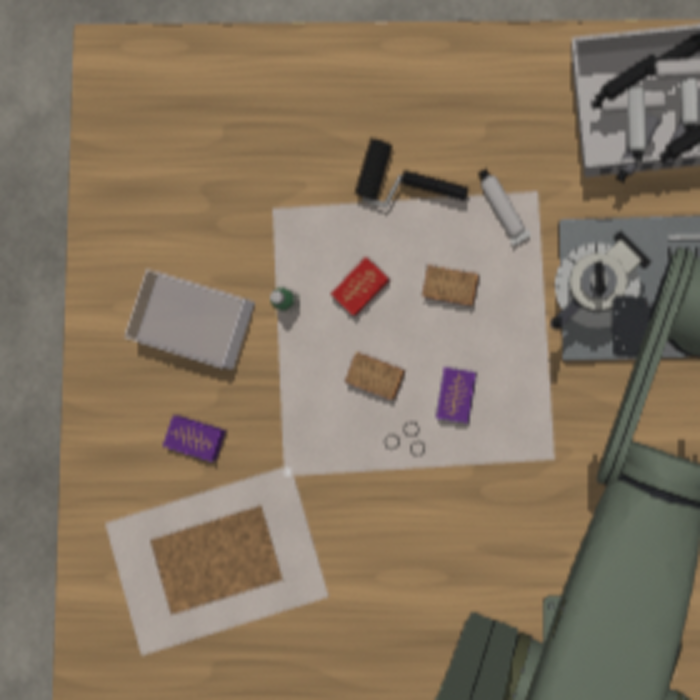

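```bash
python3 - <<'E'
from h import *
bot.move_to([430,20,260],down(-np.pi/2)); bot.wait(.2); snap("wrist","bl1")
bot.move_to([430,-190,260],down(-np.pi/2)); bot.wait(.2); snap("wrist","tr1")
for f in("w2","tr1"):
    im,c=load(f); hsv=cv2.cvtColor(im,cv2.COLOR_RGB2HSV)
    m=cv2.inRange(hsv,(15,130,100),(35,255,255)); n,l,s,ce=cv2.connectedComponentsWithStats(m)
    for i in range(1,n):
        if s[i,4]>20 and ce[i,1]<230: print(f,s[i],ce[i].round(1),ray(c,ce[i],23).round(1)[0])
E
```

```text
w2 [434  32   7   8  38] [436.7  35.2] [ 638.1 -262.8   23. ]
w2 [349  34   7   8  40] [352.2  37.6] [ 635.4 -162.9   23. ]
w2 [   0   69   56   49 1903] [28.  93.5] [572.  234.6  23. ]
w2 [426 119   6   7  30] [428.7 121.7] [ 538.3 -264.8   23. ]
w2 [347 121   6   7  32] [349.6 123.7] [ 535.9 -165.1   23. ]
tr1 [352  73   8   8  49] [355.3  76.5] [ 538.  -265.2   23. ]
tr1 [256  75   8   8  48] [259.5  78.5] [ 535.9 -165.6   23. ]
```

View pics/bl1.png

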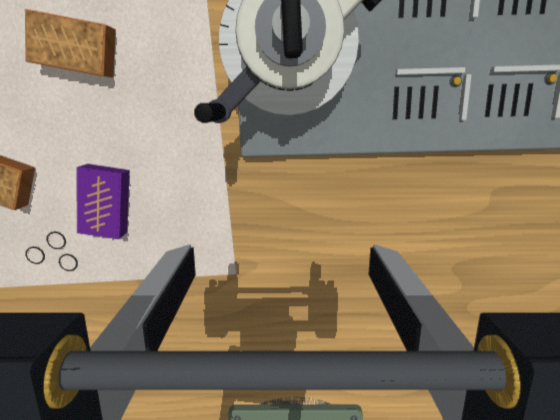

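View pics/tr1.png

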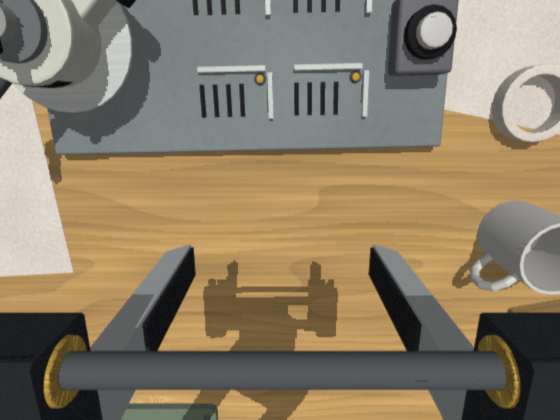

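```bash
python3 - <<'E'
from h import *
im,c=load("bl1"); print("handle top",ray(c,(207,111),165))
bot.move_to([385,20,260],down(-np.pi/2)); bot.wait(.2); snap("wrist","bl2",(180,0,400,170),3.6)
im,c=load("bl2");
g=cv2.GaussianBlur(cv2.cvtColor(im,cv2.COLOR_RGB2GRAY),(3,3),0)
print(cv2.HoughCircles(g,cv2.HOUGH_GRADIENT,1.5,5,param1=120,param2=35,minRadius=30,maxRadius=90))
for P in ([564,16,122],[564,16,172]): print(proj(c,P))
E
```

```text
handle top [[508.19590665  69.9202663  165.        ]]
[[[396.75      45.75      70.8     ]
  [446.25      66.75      49.05    ]
  [375.75      48.75      67.65    ]
  [464.25      65.25      49.35    ]
  [354.75      56.25      60.9     ]
  [351.75      42.75      74.25    ]
  [485.25      66.75      47.85    ]
  [512.25      66.75      46.8     ]
  [407.25      57.75      67.65    ]
  [345.75      51.75      66.      ]
  [482.25      56.25      57.75    ]
  [378.75      60.75      55.949997]
  [491.25      65.25      49.05    ]
  [399.75      38.25      77.55    ]
  [366.75      44.25      72.6     ]
  [470.25      65.25      49.35    ]
  [357.75      48.75      67.65    ]
  [287.25       5.25      57.449997]
  [345.75      62.25      55.949997]
  [461.25      56.25      50.7     ]
  [423.75      62.25      45.9     ]
  [479.25      63.75      42.75    ]
  [369.75      48.75      61.050003]
  [455.25      48.75      57.300003]
  [534.75      62.25      42.15    ]
  [351.75      62.25      59.4     ]
  [488.25      59.25      46.05    ]
  [381.75      65.25      51.15    ]
  [372.75 
[... 2568 characters left out ...]
 31.05    ]
  [446.25      54.75      30.9     ]
  [473.25      53.25      39.15    ]
  [530.25      48.75      30.9     ]
  [110.25     210.75      47.55    ]
  [390.75      44.25      45.9     ]
  [426.75      41.25      31.2     ]
  [491.25      45.75      31.05    ]
  [ 62.25     180.75      30.9     ]
  [467.25      59.25      30.9     ]
  [287.25      21.75      43.35    ]
  [432.75      29.25      33.6     ]
  [467.25      53.25      31.65    ]
  [539.25      50.25      31.05    ]
  [557.25      69.75      50.55    ]
  [497.25      56.25      31.2     ]
  [372.75      42.75      31.05    ]
  [390.75      38.25      42.3     ]]]
[[284.6077148  -37.15452515]]
[[285.2525696 -68.3698215]]
```

View pics/bl2.png

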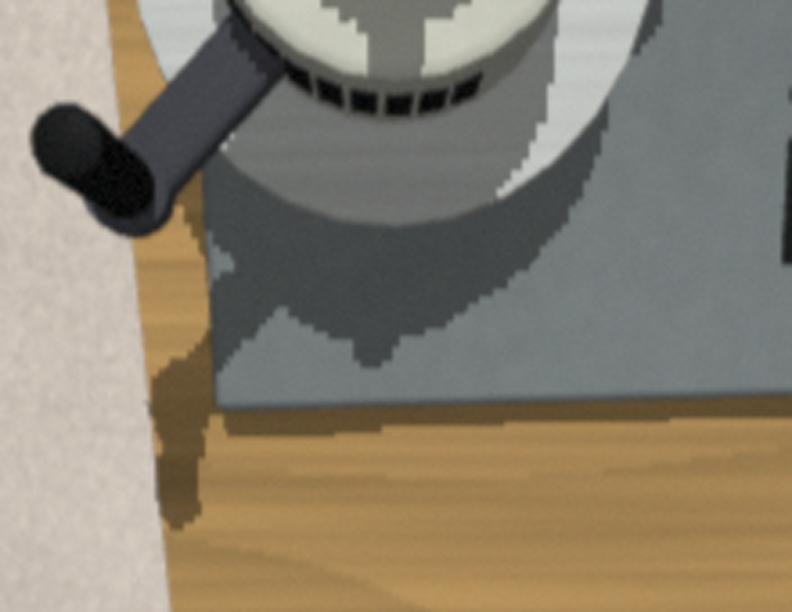

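```bash
python3 - <<'E'
from h import *
bot.move_to([505,20,290],down(-np.pi/2)); bot.wait(.2); im,c=snap("wrist","bl3",(160,0,420,195),3)
for P in ([564,16,122],[564,16,172]): print(proj(c,P))
E
```

```text
[[285.71931828 127.38204599]]
[[286.39431577 131.90824689]]
```

View pics/bl3.png

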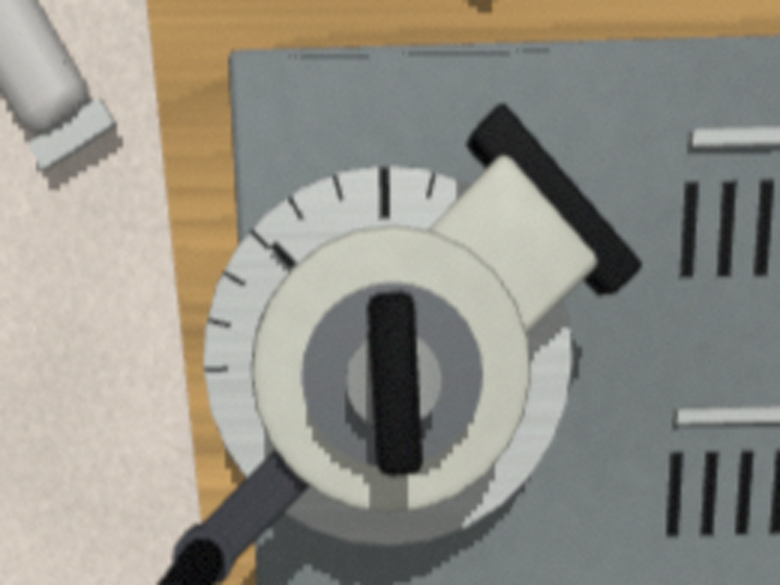

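```bash
python3 - <<'E'
from h import *
im,c=load("bl3"); yaw=.0225; R=np.array([[np.cos(yaw),-np.sin(yaw)],[np.sin(yaw),np.cos(yaw)]])
for n,u,v,z in [("drum",391,368,122),("knob",394.5,383,172),("dial",387.5,356,65),("mark",384.5,192,65),("ptr",283,255,70),("handle",207,560,165)]:
    print(n,ray(c,(u/3+160,v/3),z).round(1))
pins=np.array([[535.9,-165.3],[635.4,-162.9],[538.2,-265.],[638.1,-262.8]])
b=np.array([[0,0],[100,0],[0,-100],[100,-100]]); 
d=pins-b@R.T; print(d, "pin1",d.mean(0)); print("nests",(d.mean(0)+(b+[-17,32])@R.T).round(1))
# edge of station / st centre
print("centre of pins",pins.mean(0), "axis in pin frame", R.T@(np.array([564,16])-d.mean(0)))
E
```

```text
drum [[568.1  11.9 122. ]]
knob [[567.1  12.1 172. ]]
dial [[569.   11.8  65. ]]
mark [[622.   13.1  65. ]]
ptr [[602.   46.9  70. ]]
handle [[519.8  62.4 165. ]]
[[ 535.9        -165.3       ]
 [ 535.42531143 -165.14981016]
 [ 535.95018984 -165.02531143]
 [ 535.87550127 -165.07512159]] pin1 [ 535.78775064 -165.1375608 ]
nests [[ 518.1 -133.5]
 [ 618.  -131.3]
 [ 520.3 -233.5]
 [ 620.3 -231.3]]
centre of pins [ 586.9 -214. ] axis in pin frame [ 32.28035969 180.45699023]
```

```bash
cat >> h.py <<'E'
AX=np.array([567.8,12.]); YAW=.0225
def st(msg=""):
    s=bot.observe(); print(msg,"t%.1f"%s["t"],s["ee_pos"].round(1),"F",s["force"].round(1),"M",s["ft_torque"].round(2),"op %.3f"%s["opening"],"q6 %.2f"%s["qpos"][5]); return s
E
python3 - <<'E'
from h import *
p0=-np.pi/2+YAW
for a in(0,.5,1.1,-.05): print(inverse_kinematics([*AX,163],down(p0+a)).round(2), inverse_kinematics([*AX,163],down(p0+a+np.pi)).round(2))
bot.move_to([*AX,230],down(p0)); bot.line_to([*AX,163],down(p0),vel=80); st("at"); bot.close(30); st("grip")
for a in(.25,.5,.75,1.0,1.1): bot.line_to([*AX,163],down(p0+a),vel=40); st(a)
bot.ungrasp(); bot.line_to([*AX,260],vel=150)
st("up"); bot.move_to([505,20,290],down(-np.pi/2)); snap("wrist","bl4",(160,0,420,195),2)
E
```

```text
[-0.13  0.25  1.62 -0.    1.27  1.42] [-0.13  0.25  1.62  0.    1.27 -1.72]
[-0.13  0.25  1.62 -0.    1.27  0.92] [-0.13  0.25  1.62  0.    1.27 -2.22]Traceback (most recent call last):
  File "<stdin>", line 3, in <module>
AttributeError: 'NoneType' object has no attribute 'round'
```

```bash
python3 - <<'E'
from h import *
p0=-np.pi/2+YAW
bot.move_to([*AX,230],down(p0)); bot.line_to([*AX,163],down(p0),vel=80); st("at"); bot.close(30); st("grip")
for a in(.25,.5,.75,1.0,1.1): bot.line_to([*AX,163],down(p0+a),vel=40); st(a)
bot.ungrasp(); bot.line_to([*AX,260],vel=150)
st("up"); bot.move_to([505,20,290],down(-np.pi/2)); snap("wrist","bl4",(160,0,420,195),2)
E
```

```text
at t9.2 [568.3  11.9 163.5] F [-0.4 -0.2 -0. ] M [-0.    0.11 -0.02] op 1.001 q6 1.42
grip t10.2 [567.8  12.4 163. ] F [0.5 2.3 0.8] M [ 0.36  0.16 -0.02] op 0.255 q6 1.42
0.25 t10.7 [567.7  12.7 163. ] F [0.8 4.1 0.4] M [0.65 0.17 0.1 ] op 0.260 q6 1.17
0.5 t11.1 [567.6  13.  163. ] F [0.5 5.8 0.8] M [0.99 0.19 0.15] op 0.257 q6 0.92
0.75 t11.4 [567.4  13.2 162.9] F [-0.9  5.9  1.9] M [1.11 0.3  0.07] op 0.256 q6 0.67
1.0 t11.8 [567.2  13.4 163. ] F [-2.3  6.8  2. ] M [1.14 0.35 0.15] op 0.258 q6 0.42
1.1 t12.1 [567.1  13.4 163. ] F [-1.9  6.2  1.5] M [1.18 0.32 0.1 ] op 0.260 q6 0.32
up t14.1 [567.1  12.1 259. ] F [-0.3  0.  -0.9] M [-0.04  0.11  0.  ] op 0.999 q6 0.32
```

View pics/bl4.png

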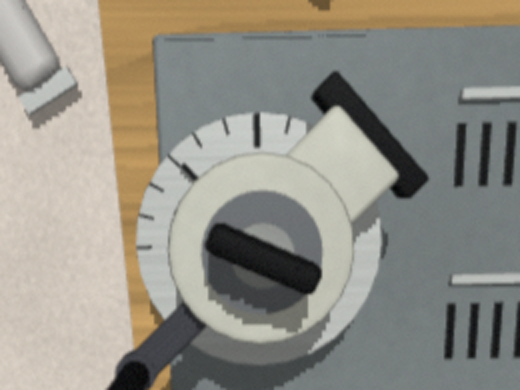

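```bash
sed -i 's/AX=np.array(.*; YAW/AX=np.array([567.4,13.]); YAW/' h.py; python3 - <<'E'
from h import *
t0=np.radians(135.8); t1=np.pi/2+YAW
P=lambda t,z:[*(AX+85*np.array([np.cos(t),np.sin(t)])),z]
o=lambda t:down(t-np.pi/2-np.pi)
q=[inverse_kinematics(P(t,145),o(t)) for t in (t0,t1)]; print(q)
bot.move_to(P(t0,250),o(t0)); bot.line_to(P(t0,147),vel=100); st("at"); bot.close(20); s=st("grip")
for t in np.linspace(t0,t1,7)[1:]: bot.line_to(P(t,147),o(t),vel=60); st(round(t,2))
bot.ungrasp(); bot.line_to(P(t1,250),vel=150)
bot.move_to([505,20,290],down(-np.pi/2));bot.wait(.2); st(); snap("wrist","bl5",(160,0,420,195),3)
E
```

```text
[array([-2.75839244e-02,  1.52168547e-01,  1.77527787e+00, -4.44089210e-16,
        1.21414624e+00,  2.31464793e+00]), None]
at t17.2 [507.2  72.2 147.8] F [0.4 0.4 0.6] M [ 0.03  0.17 -0.04] op 0.998 q6 2.31
grip t18.4 [506.5  72.4 147. ] F [ 0.2  0.3 -0.8] M [ 0.09  0.1  -0.01] op 0.141 q6 2.31
2.24 t18.7 [514.8  79.7 147. ] F [ 1.7  0.3 -1. ] M [0.12 0.03 0.04] op 0.143 q6 2.46
2.11 t19.1 [523.7  85.7 147. ] F [ 0.9 -0.8 -0.8] M [-0.03 -0.04 -0.01] op 0.144 q6 2.60
1.98 t19.4 [533.4  90.6 147. ] F [ 0.8 -1.2 -1.3] M [-0.1  -0.12  0.01] op 0.147 q6 2.74Traceback (most recent call last):
  File "<stdin>", line 7, in <module>
plant.PlanningError: the arm cannot follow that straight line within its joint ranges
```

```bash
python3 - <<'E'
from h import *
ta=1.9788; ta=np.linspace(np.radians(135.8),np.pi/2+YAW,7)[3]; t1=np.pi/2+YAW
P=lambda t,z:[*(AX+85*np.array([np.cos(t),np.sin(t)])),z]
o=lambda t:down(t-np.pi/2)
bot.ungrasp(); bot.line_to(P(ta,200),vel=150); bot.move_to(P(ta,200),o(ta)); bot.line_to(P(ta,147),vel=100); bot.close(20); st("grip")
for t in np.linspace(ta,t1,4)[1:]: bot.line_to(P(t,147),o(t),vel=60); st(round(t,2))
bot.wait(.3); st(); bot.ungrasp(); bot.line_to(P(t1,250),vel=150)
bot.move_to([505,20,290],down(-np.pi/2));bot.wait(.2); st(); snap("wrist","bl5",(160,0,420,195),3)
E
```

```text
grip t25.7 [533.4  90.9 147. ] F [-0.   0.8 -0.4] M [-0.07  0.08 -0.07] op 0.143 q6 -0.40
1.85 t26.0 [544.   94.6 147. ] F [ 1.  -0.4  0.3] M [-0.1  -0.13 -0.07] op 0.144 q6 -0.27
1.72 t26.4 [554.5  96.8 147. ] F [-0.1 -0.4 -0.2] M [-0.24 -0.08 -0.01] op 0.143 q6 -0.14
1.59 t26.7 [565.3  97.6 147. ] F [ 0.5 -1.8 -0.7] M [-0.41 -0.12 -0.01] op 0.143 q6 -0.00
 t27.0 [565.2  97.6 147. ] F [ 0.4 -2.1 -0.2] M [-0.55 -0.08  0.04] op 0.143 q6 -0.00
 t30.6 [505.   20.2 289.7] F [ 0.3  0.3 -0.1] M [-0.03  0.16 -0.1 ] op 1.001 q6 1.44
```

View pics/bl5.png

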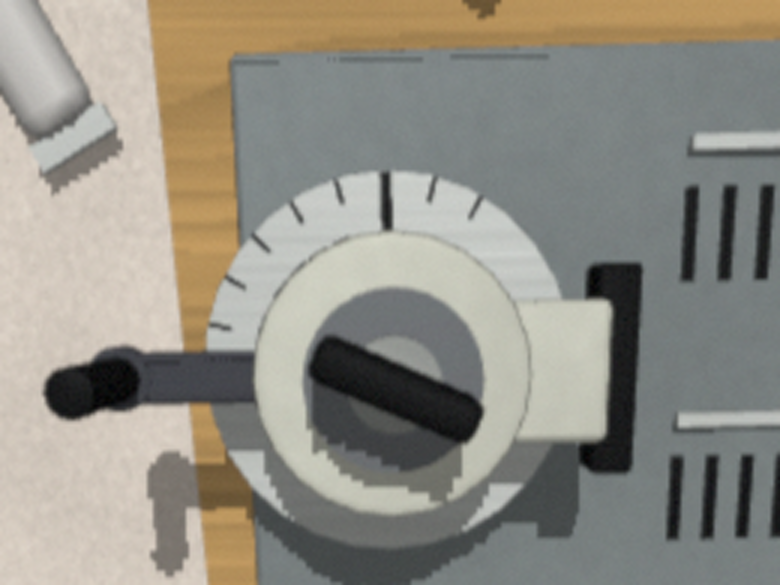

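```bash
python3 - <<'E'
from h import *
im,c=load("bl5"); g=im.astype(float).mean(2)
for r in range(56,80,2):
    w=np.clip(200-g[r,280:298],0,None); w[w<40]=0; u=280+(w*np.arange(18)).sum()/max(w.sum(),1); p=ray(c,(u,r),65 if r<67 else 70)[0]
    print(r,round(u,2),round(w.sum()),p.round(1),g[r,284:294].astype(int))
E
```

```text
56 288.41 1185 [630.8  13.2  65. ] [137 132 134 127 125 121 138 144 135 136]
58 287.95 525 [628.9  13.7  65. ] [202 194 136  71  47  67 152 194 201 204]
60 288.24 465 [627.1  13.4  65. ] [203 200 161  79  40  62 153 195 203 204]
62 288.24 470 [625.2  13.4  65. ] [199 196 161  78  36  63 151 194 199 201]
64 288.08 510 [623.3  13.5  65. ] [199 197 159  80  39  61 149 194 200 201]
66 288.4 521 [621.5  13.2  65. ] [202 198 161  79  41  48 110 190 203 203]
68 288.46 563 [619.2  13.2  70. ] [200 198 163  75  35  38  88 186 200 200]
70 288.31 606 [617.3  13.3  70. ] [199 195 158  75  37  37  84 183 197 198]
72 288.49 572 [615.5  13.1  70. ] [197 196 160  76  34  35  81 183 199 200]
74 288.59 519 [613.6  13.   70. ] [198 200 191 109  49  39  83 184 201 199]
76 288.58 382 [611.8  13.   70. ] [196 196 183 131  90  85 111 169 183 189]
78 280.0 0 [609.9  21.6  70. ] [185 187 183 193 194 195 200 199 196 190]
```

```bash
python3 - <<'E'
from h import *
p0=-np.pi/2+YAW; A=[567.3,12.7]
bot.move_to([*A,230],down(p0+1.1)); bot.line_to([*A,163],vel=100); bot.close(30); st("grip")
for a in(.8,.5,.25,.08,0,-.05,-.08,-.11):
    bot.line_to([*A,163],down(p0+a),vel=40); s=st(a)
    if s["ft_torque"][2]<-1.0: break
bot.wait(.2); st(); bot.ungrasp(); bot.line_to([*A,260],vel=150)
bot.move_to([505,20,290],down(-np.pi/2));bot.wait(.2); st(); snap("wrist","bl6",(160,0,420,195),3)
im,c=load("bl6"); g=im.astype(float).mean(2)
for r in range(60,76,3):
    w=np.clip(200-g[r,280:298],0,None); w[w<40]=0; print(r,round(280+(w*np.arange(18)).sum()/max(w.sum(),1),2))
a=load("bl5")[0]; d=(a.astype(int)-im).any(2); D=cv2.absdiff(a,im).max(2)>40; ys,xs=np.nonzero(D[:230]); print("diff box",xs.min(),xs.max(),ys.min(),ys.max(),D[:230].sum())
E
```

```text
grip t33.8 [566.8  13.  162.8] F [-2.9  2.   1.8] M [ 0.19  0.61 -0.02] op 0.274 q6 0.32
0.8 t34.3 [566.9  12.9 162.8] F [-2.4  1.7  1. ] M [ 0.23  0.65 -0.06] op 0.258 q6 0.62
0.5 t34.7 [567.   12.7 162.8] F [-2.6  0.7  0.2] M [ 0.21  0.66 -0.05] op 0.261 q6 0.92
0.25 t35.1 [567.1  12.6 162.8] F [-2.9  1.1  0.8] M [ 0.15  0.69 -0.09] op 0.263 q6 1.16
0.08 t35.4 [567.2  12.5 162.9] F [-3.4 -0.3 -0.9] M [ 0.06  0.68 -0.06] op 0.259 q6 1.33
0 t35.7 [567.1  12.5 162.8] F [-3.3  0.3 -0.7] M [-0.07  0.78 -0.05] op 0.261 q6 1.41
-0.05 t35.9 [567.1  12.5 162.9] F [-2.7 -1.4 -1. ] M [-0.12  0.73  0.03] op 0.263 q6 1.47
-0.08 t36.2 [567.1  12.5 162.8] F [-3.  -1.8 -0.3] M [-0.25  0.79  0.29] op 0.264 q6 1.50
-0.11 t36.4 [567.9  12.4 162.9] F [-0.8 -2.4 -3.4] M [-0.36  0.23 -0.11] op 0.259 q6 1.53
 t36.6 [567.9  12.4 162.9] F [ 0.1 -1.5 -4.1] M [-0.49  0.03 -0.02] op 0.259 q6 1.53
 t39.2 [505.1  19.9 288.6] F [ 0.2 -0.8 -0.6] M [-0.01  0.14  0.01] op 0.998 q6 1.44
60 287.56
63 287.58
66 287.92
69 288.1
72 288.12
75 288.51
diff box 0 548 0 229 2519
```

View pics/bl6.png

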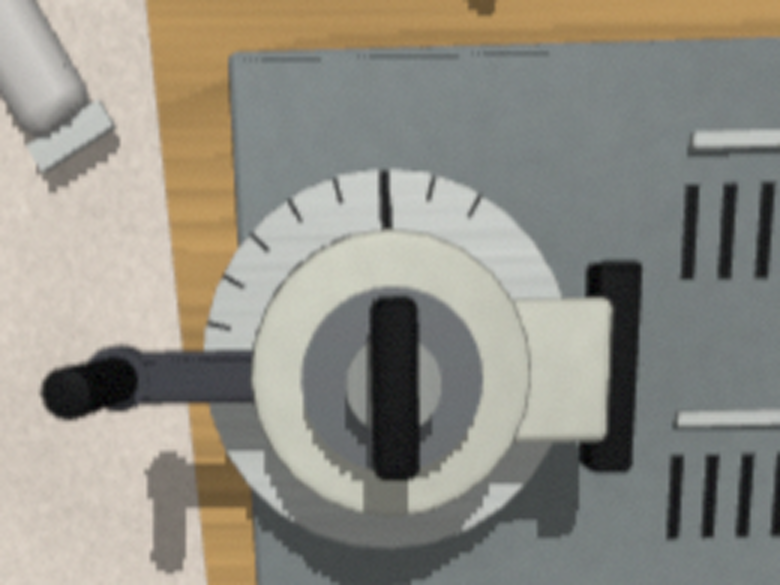

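```bash
cat >> h.py <<'E'
def find(guess,fn,z=180):
    bot.move_to([guess[0]-82,guess[1],z],down(-np.pi/2)); bot.wait(.2)
    im,c=snap("wrist",fn); hsv=cv2.cvtColor(im,cv2.COLOR_RGB2HSV)
    m=cv2.inRange(hsv,(5,85,50),(22,255,255)); m[235:]=0
    m=cv2.morphologyEx(m,cv2.MORPH_CLOSE,np.ones((5,5))); m=cv2.morphologyEx(m,cv2.MORPH_OPEN,np.ones((5,5)))
    out=[]
    for k in cv2.findContours(m,cv2.RETR_EXTERNAL,cv2.CHAIN_APPROX_NONE)[0]:
        if cv2.contourArea(k)<1500: continue
        P=ray(c,k[:,0,:],24)[:,:2].astype(np.float32); (x,y),(w,h),a=cv2.minAreaRect(P)
        if w>h: w,h,a=h,w,a+90
        if abs(w-50)<9 and abs(h-80)<9: out.append((x,y,np.radians(a),w,h))
        print("cand",np.round([x,y,a,w,h],1))
    return min(out,key=lambda o:np.hypot(o[0]-guess[0],o[1]-guess[1])) if out else None
E
python3 - <<'E'
from h import *
bot.line_to([505,20,290]) ; bot.move_to([400,150,250],down(-np.pi/2))
print(find((574,235),"f1"),find((432,350),"f2")); st()
a=np.load("pics/f1.npy");b=np.load("pics/f2.npy"); cv2.imwrite("pics/f12.png",np.vstack([a[:250],b[:250]])[:,:,::-1])
E
```

```text
cand [572.3 238.5 169.6  49.7  79.4]
cand [553.8  88.3  93.1  27.8 198.2]
cand [432.5 354.6 159.4  49.7  79.7]
cand [411.3 549.6  93.3 110.2 198.4]
(572.3427124023438, 238.49325561523438, np.float64(2.959522716189327), 49.737335205078125, 79.44548797607422) (432.4585876464844, 354.61712646484375, np.float64(2.7816029158735858), 49.744285583496094, 79.66343688964844)
 t42.1 [351.2 349.3 180. ] F [-0.3 -1.3  0. ] M [ 0.05  0.15 -0.04] op 0.998 q6 2.18
```

View pics/f12.png

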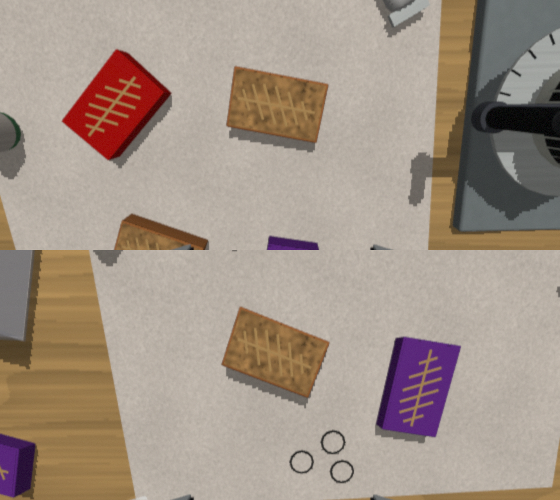

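```bash
cat >> h.py <<'E'
Rs=np.array([[np.cos(YAW),-np.sin(YAW)],[np.sin(YAW),np.cos(YAW)]])
NEST={1:(518.1,-133.5),2:(618.,-131.3),3:(520.3,-233.5),4:(620.3,-231.3)}
def slide(d,maxd,thr,z,step=1.0):
    """step along station direction d until force against motion exceeds thr"""
    v=Rs@np.array(d,float); s=bot.observe(); f0=s["force"][:2]@v; p=s["ee_pos"][:2].copy(); q=p.copy()
    for i in range(int(maxd/step)):
        q=q+v*step; bot.line_to([*q,z],vel=20); s=bot.observe()
        if f0-s["force"][:2]@v>thr: break
    print("slide",d,"moved %.1f"%((s["ee_pos"][:2]-p)@v),"dF %.1f"%(f0-s["force"][:2]@v)); return q
def pick(b):
    x,y,a=b[:3]; phi=(a+np.pi/2)%np.pi-np.pi/2
    bot.move_to([x,y,110],down(phi)); bot.line_to([x,y,26],vel=80); bot.close(30); st("grip"); bot.line_to([x,y,110],vel=80); return st("lift")
def place(n):
    c=np.array(NEST[n]); e=c+Rs@[-6,6]
    bot.line_to([410,120,110],down(YAW),vel=250); bot.line_to([410,e[1],110],vel=250); bot.line_to([*e,110],vel=200)
    st("over"); bot.line_to([*e,50],vel=80); bot.line_to([*e,45],vel=30); st("low")
    slide((1,0),12,5,45); slide((0,-1),12,5,45); s=st("seat"); print("expected",c)
    bot.line_to([*s["ee_pos"][:2],44],vel=20); bot.ungrasp(); bot.line_to([*s["ee_pos"][:2],120],vel=100); st("released")
E
python3 - <<'E'
from h import *
pick((432.5,354.6,2.7816)); place(4)
c=NEST[4]; bot.move_to([c[0]-82,c[1],180],down(-np.pi/2)); bot.wait(.2); snap("wrist","n4"); st()
E
```

```text
grip t45.2 [432.5 354.6  26. ] F [-0.3  0.1 -0.2] M [-0.06  0.15  0.02] op 0.530 q6 0.89
lift t46.4 [431.9 354.3 109.2] F [ 0.1  0.4 -1.3] M [-0.07  0.08 -0.05] op 0.532 q6 0.89
over t50.2 [ 613.3 -225.   109.6] F [ 0.6  1.  -1.2] M [-0.08  0.05 -0.05] op 0.533 q6 -0.51
low t51.4 [ 614.2 -225.5   45.1] F [-0.7  0.9 -0.7] M [-0.04  0.08 -0.  ] op 0.530 q6 -0.51
slide (1, 0) moved 6.3 dF 7.6
slide (0, -1) moved 6.5 dF 6.2
seat t55.7 [ 620.4 -231.8   44.9] F [-4.3  5.8  0.2] M [0.93 0.84 0.1 ] op 0.530 q6 -0.51
expected [ 620.3 -231.3]
released t57.7 [ 619.8 -231.5  119.2] F [ 0.7 -0.5 -0.3] M [-0.11  0.04 -0.04] op 0.999 q6 -0.51
 t59.3 [ 538.3 -231.2  179.8] F [ 0.7 -0.4  1. ] M [ 0.02  0.1  -0.01] op 1.003 q6 1.02
```

```bash
python3 - <<'E'
from h import *
bot.line_to([410,-230,200],vel=250); bot.line_to([410,150,200],vel=300)
b=find((572.3,238.5),"f3"); print(b)
if b is None: raise SystemExit
s=pick(b)
if s["opening"]<.45: raise SystemExit("lost")
place(3)
n=(570,-232); bot.line_to([420,-235,240],vel=200); bot.move_to([n[0]-105,n[1]+0,230],down(-np.pi/2)); bot.wait(.2); snap("wrist","n34",(140,0,440,230),2.6); st()
E
```

```text
cand [572.4 238.5 169.6  49.7  79.5]
cand [550.8  42.8  93.7 118.3 203.9]
(572.3697509765625, 238.5029754638672, np.float64(2.9598414965718094), 49.73632049560547, 79.50507354736328)
grip t65.4 [572.3 238.5  26. ] F [-0.3 -0.2 -0. ] M [-0.07  0.08 -0.02] op 0.529 q6 0.44
lift t66.6 [571.7 238.3 109.1] F [ 0.3  0.7 -0.3] M [-0.03  0.04 -0.02] op 0.530 q6 0.44
over t69.8 [ 513.3 -226.6  109.5] F [ 0.1 -0.6 -1.7] M [-0.04  0.1  -0.06] op 0.530 q6 -0.59
low t71.0 [ 514.2 -227.6   45.1] F [-0.8 -0.7 -0.9] M [-0.12  0.06  0.02] op 0.527 q6 -0.59
slide (1, 0) moved 6.2 dF 5.1
slide (0, -1) moved 6.8 dF 6.1
seat t75.0 [ 520.4 -234.1   44.9] F [-1.6  6.   1.4] M [0.84 0.56 0.11] op 0.534 q6 -0.60
expected [ 520.3 -233.5]
released t77.0 [ 519.9 -233.8  119.3] F [1.3 0.9 0.3] M [-0.04  0.07 -0.  ] op 0.997 q6 -0.60
 t79.6 [ 465.  -232.   230.1] F [-0.4  0.6  0.6] M [0.03 0.18 0.04] op 1.001 q6 0.94
```

View pics/n34.png

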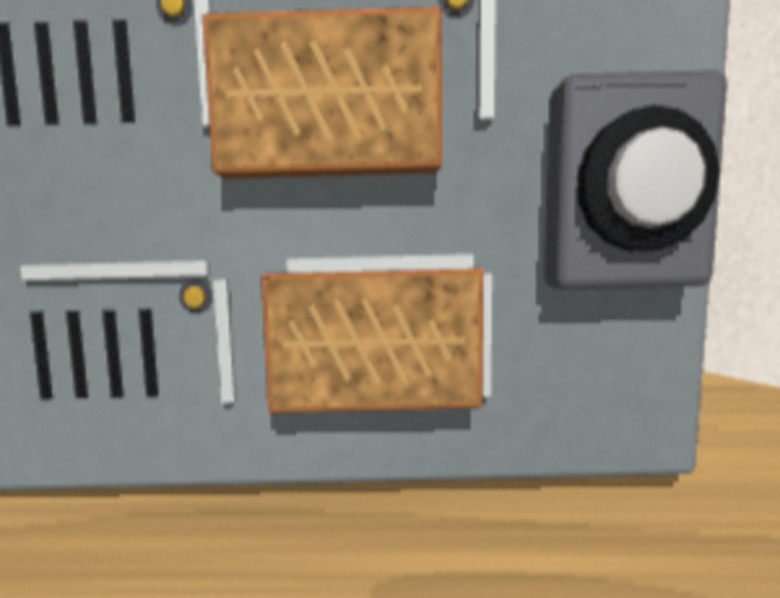

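```bash
python3 - <<'E'
from h import *
im,c=load("n34"); q=np.array([(205,13),(440,9),(440,166),(212,169)])/2.6+[140,0]
P=ray(c,q,42)[:,:2]; print(P.round(1)); ctr=P.mean(0); print(ctr, np.linalg.norm(P[0]-P[1]),np.linalg.norm(P[1]-P[2]))
g=[*(ctr),]; d=P[0]-P[1]; a=np.arctan2(d[1],d[0])-np.pi/2; print("short axis",a,"yaw",YAW)
bot.move_to([*g,120],down(a)); bot.line_to([*g,45],vel=80); bot.close(30); st("grip"); bot.line_to([*g,58],vel=50)
e=np.array(NEST[4])+Rs@[-6,6]; bot.line_to([*e,58],down(YAW),vel=60); bot.line_to([*e,45],vel=40); st("low")
slide((1,0),14,5,45); slide((0,-1),16,5,45); s=st("seat"); print(NEST[4])
bot.line_to([*s["ee_pos"][:2],44],vel=20); bot.ungrasp(); bot.line_to([*s["ee_pos"][:2],120],vel=100)
bot.line_to([420,-235,240],vel=200); bot.move_to([480,-205,260],down(-np.pi/2)); bot.wait(.2); im,c=snap("wrist","n34b",(100,0,460,230),2.2); st()
q=[d for d in nets.look_for("wrist","start_button")]; print([(np.round(d["uv"],1),d["confidence"]) for d in q])
E
```

```text
[[ 627.8 -178. ]
 [ 628.9 -256.3]
 [ 580.1 -257.3]
 [ 579.2 -178. ]]
[ 603.98935871 -217.40420571] 78.29206583918406 48.78218380408874
short axis 0.014593676906868858 yaw 0.0225
grip t82.8 [ 604.  -217.4   45. ] F [-0.3  0.3  0.2] M [-0.03  0.08 -0.02] op 0.532 q6 -0.49
low t84.0 [ 614.1 -225.3   44.8] F [-0.3 -0.1  0. ] M [-0.05  0.08  0.04] op 0.528 q6 -0.51
slide (1, 0) moved 6.3 dF 5.7
slide (0, -1) moved 7.0 dF 6.2
seat t88.3 [ 620.4 -232.1   44.9] F [-3.3  6.5  0.5] M [ 1.11  0.7  -0.13] op 0.529 q6 -0.51
(620.3, -231.3)
 t93.3 [ 479.9 -205.1  260. ] F [-0.   0.1 -1.2] M [-0.03  0.09  0.02] op 1.002 q6 1.00
[(array([410.7,  88.8]), 0.92)]
```

View pics/n34b.png

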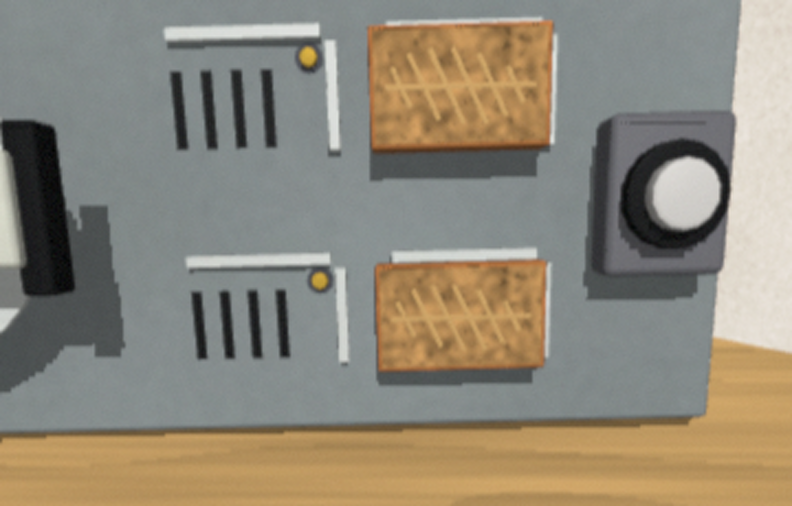

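```bash
python3 - <<'E'
from h import *
A=np.zeros((3,3));b=np.zeros(3)
for f,uv in (("tr1",(436,30)),("n34",(393.5,67.7)),("n34b",(412.3,87.3)),("w2",(502,90))):
    c=load(f)[1]; p=ray(c,uv,60)[0]; o=c[1][:3,3]; d=(p-o)/np.linalg.norm(p-o); M=np.eye(3)-np.outer(d,d); A+=M;b+=M@o
    print(f,p.round(1),ray(c,uv,80)[0].round(1))
B=np.linalg.solve(A,b); print("button",B.round(1))
g=B[:2]; bot.move_to([*g,170],down(YAW)); bot.close(10)
z=B[2]+17+15; bot.line_to([*g,z],vel=80); f0=st("above")["force"][2]; zc=None
while z>B[2]+17-25:
    z-=1; bot.line_to([*g,z],vel=20); s=bot.observe(); f=s["force"][2]-f0; print(round(s["ee_pos"][2],1),round(f,1),end="; ")
    if f>18: break
bot.wait(.3); st("pressed"); bot.line_to([*g,170],vel=60); bot.wait(.3); st("up")
E
```

```text
tr1 [ 575.7 -329.4   60. ] [ 572.2 -321.6   80. ]
n34 [ 575.3 -328.5   60. ] [ 573.6 -322.7   80. ]
n34b [ 575.3 -329.5   60. ] [ 574.6 -322.7   80. ]
w2 [ 575.3 -329.3   60. ] [ 574.7 -317.8   80. ]
button [ 575.3 -328.4   61.9]
above t97.4 [ 575.8 -328.8   94.8] F [-0.5  0.3  0.6] M [-0.07  0.05 -0.01] op 0.007 q6 -0.67
93.4 -1.3; 91.9 -0.7; 90.8 -0.4; 89.8 -1.3; 88.9 -0.8; 87.9 -1.3; 87.2 0.5; 86.2 1.4; 85.2 2.2; 84.2 3.2; 83.2 4.0; 82.1 3.7; 81.3 5.1; 81.2 8.2; 81.1 12.2; 81.0 14.2; 81.0 19.2; pressed t101.9 [ 575.6 -328.6   81. ] F [-6.   4.5 19.2] M [ 0.7   1.12 -0.06] op 0.003 q6 -0.67
up t103.9 [ 575.2 -328.3  169.8] F [-0.6 -1.1  0.9] M [-0.04  0.07 -0.01] op 0.005 q6 -0.67
```

```bash
python3 - <<'E'
from h import *
bot.move_to([450,-120,330],down(-np.pi/2)); bot.wait(.3); im,c=snap("wrist","fin",(80,0,560,240),1.65); st()
E
```

```text
t105.9 [ 450.  -120.1  329.7] F [-0.2  0.  -0.8] M [-0.03  0.16  0.06] op 0.010 q6 1.12
```

View pics/fin.png

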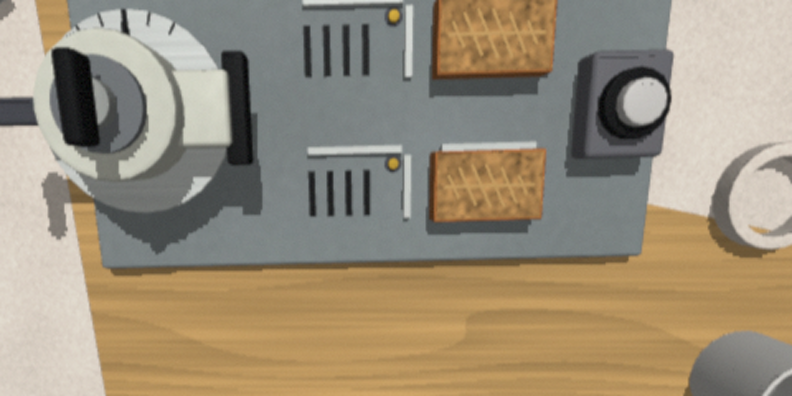

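```bash
python3 -c "
from h import *
job.job_done(); st()"
```

```text
the job is handed in; nothing more can be done
the job is handed in; nothing more can be done
```

The job is done and handed in at about 106 s of the 210 s allowed.

- **Blower:** I loosened the knob, swung the blower by its handle (with one regrip partway) and tightened the knob again. The image measurement put the pointer within about 0.3 mm of the 0 mark's line, under 0.01 rad. It showed no visible change after tightening.
- **Knob tightness:** While tightening, the torque rose at the end stop, then dropped as the grip slackened or slipped. The last pictures show the knob bar at least as far clockwise as at the start, so I take it as tight. I did not repeat the tightening.
- **Blocks:** Only two blocks were there, and I placed them in nests 3 and 4. The one in nest 4 was later found about 20 mm off its seat, so I regripped it and seated it again. At release both were within 1 mm of the nest positions, with contact felt on both stops. The last picture shows them still in place. I could not see the plungers under the blocks, so I judged those by position only.
- **Start button:** I pressed it after everything else. It travelled about 6 mm from first contact to its stop (19 N), and I then let it go.

I moved nothing else on purpose, but I did not check every bystander in a final picture.

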